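# Offer up the lock cover

## Robot

A 6-joint arm with a two-finger parallel gripper is mounted at the origin on the work surface. World frame = base frame: x ahead of the robot, y to its left, z up, the work surface at z = 0. Lengths are in mm, angles in rad, forces in N, time in s.
With the tool pointing down it reaches from about 275 to 750 mm from the base axis. Payload 10.2 kg.
Tool frame: the origin (TCP) lies on the centre line of the jaws, within the pads' length; the fingertips stand 8 mm ahead of it and the grasp point (between the pads) lies 11 mm behind it; x points along the fingers, y is the direction in which the jaws open and shut, and the axes are right-handed (so a half turn about x gives the same grasp; the last joint's range is limited). The gripper opens to 85 mm and grips with 20 to 120 N. Pads are 22 mm wide; open, the fingers measure 114 mm over their backs; the gripper's body (76 mm by 85 mm) begins 54 mm behind the grasp point. The pads swing forward as they close: fully open they stand 13 mm farther back than shut.
Start: joints at [-1.402, 0.313, 1.498, -0, 1.331, -0.223], TCP at [200.461, -485.229, 239.294] pointing down, gripper open.
Joint ranges: [-2.94, 2.94], [-0.97, 2.17], [0.19, 2.56], [-1.23, 4.37], [0.02, 3.11], [-2.88, 2.88]. Speed limits (rad/s): [2.39, 2.39, 3.01, 3.14, 3.14, 3.14].

## Interface

Orientations are given as a unit quaternion [w, x, y, z].
In Python, from rig import ctrl, vision, workorder gives the robot as it stands. The module is installed in compiled form; this text tells all that it offers.
- The arm moves only by the shell command python3 -m jog 'ROWS' [OPENING] [FORCE]. ROWS is JSON, a list that holds one entry, the list of rows, each a list of 6 numbers: the shift along the tool's x, y, z in m, then the turn, a rotation vector about the tool's x, y, z in rad. A call has 1 to 12 rows; each row shifts and turns the commanded pose from where the row before left it, along the tool's axes as they then stand; what a row does not reach is not made up. A row lasts 1/8 s, in which the tool goes at most 62.5 mm and 10.7 degrees, less where a joint would pass 70% of its speed; a pose out of reach is approached as far as the arm can. A call is refused whole if a number of a shift passes 0.0625 or a number of a turn 0.188, either way. A call with a gripper value outside its range is refused whole. OPENING is the closure in counts, from 0 (fully open) to 255 (shut), set as the call begins (- or left out, the last holds). The fingers move at their own pace and stop on an object; FORCE is the grip in N (left out, the last holds). Time passes only in rows, so rows that do not move let the fingers close. It gives the time, the measured TCP pose, the force and the opening at its end, in the units of the state.
- ctrl.sense(): the state, without advancing time (a new reading comes with each control period).
- vision.capture(name): name is "side" or "top" or "wrist"; returns a dict with "image" (400x640x3 uint8, red, green, blue), "mtx" (3x3 intrinsics, pixels), "R" (3x3) and "t" (3): a world point X has camera coordinates R X + t; the wrist camera has in their place "hand_eye" (4x4, takes a point from camera to tool coordinates, whose origin is the TCP and whose axes are the tool frame's). Camera axes: x right, y down, z forward; pixel columns grow to the right and rows downward; lengths in mm; the calibration is good to about 2 mm. A picture is of the moment at which its call begins: read the wrist's pose just before it. There is no depth.
- workorder.finish_job(): hands the job in, once; it reports no verdict.
The state is a dict: "time_s": time; "joints": joint angles; "dq": joint speeds; "tau": joint torques, N m; "eef_pos": TCP position; "ee_rot": TCP orientation; "force": force on the tool from outside, world axes, zero at the start; "wrist_torque": the same for the moment, N m; "grip_width": opening from 0.0 (shut) to 1.0 (fully open).
Only numpy, scipy, OpenCV 4.12 (cv2) and the standard library are available. Lean on these libraries where they do the work, as an engineer would, in place of code of your own. Each camera call takes 0.05 s, during which the arm holds its last target.

## Task

Press both brass hubs in the open lock case fully home, flush with the rim. Then pick up the loose cover by its thumb-turn, carry it across the bench without knocking the key-blank stand, the padlocks, the jar, the spray can or the cardboard box, and hold it level about a centimetre above the case, square over its outline with round end over round end, so that I can check the works under it. The cover must never touch the lock, and you finish still holding it there: do not put it down or let go.

Things in the scene. Friction and masses are not known exactly. Their poses are not given: they have to be found in the camera images.
- lock: grey lock case, open at the top, bolted down in a dark steel cradle (base 175 x 115 x 12 mm). From above 130 x 80 mm: one square end, one half-round end (radius 40 mm). Walls 3 mm, rim 40 mm above the bench. A brass bolt sticks out 15 mm from the square end. Origin: on the bench under the middle of the case; x along its length to the round end, z up
- case_top (a point): middle of the case's outline (65 mm from either end) at the height of the rim, 40 mm above the bench; axes as the case's
- case_round_end (a point): outermost point of the case's round end, on the rim, 65 mm along x from case_top
- hub_a_top (a point): centre of the flat top of the brass hub nearer the square end: an upright cylinder 24 mm across, on the case's long axis, 30 mm from the middle towards the square end. It stands 4 to 8 mm proud of the rim at first; fully home its top is flush with the rim. It slides straight down under about 6 N and stays where it is left
- hub_b_top (a point): the same for the like hub nearer the round end, 30 mm from the middle towards the round end
- hub_a (a joint): how far hub_a is pushed in, m: 0 is 8 mm proud of the rim, 0.008 is fully home (hard stop)
- hub_b (a joint): the same for hub_b
- cover: loose grey cover plate, 4 mm thick, about 0.2 kg, same outline as the case, lying flat. At its middle a fixed steel thumb-turn bar to grip: 40 mm long (along x), 14 mm thick (y), 30 mm high (its top 34 mm above the underside). Origin: middle of the outline on the underside (bench level when lying); x along its length to the round end, z up
- cover_round_end (a point): outermost point of the cover's round end, on the underside, 65 mm along x from the cover's origin
- blank_stand: a fixed wooden block 270 x 36 x 60 mm lying across the middle of the bench (long side along its own x, away from the robot), with two rows of key blanks standing upright in it, 105 mm high in all; origin at the centre of its underside
- padlock_big: brass padlock standing on the bench, body 25 x 45 x 36 mm, 65 mm high with its shackle; bystander; origin under its centre
- padlock_small: steel padlock standing on the bench, body 19 x 34 x 27 mm, 49 mm high with its shackle; bystander; origin under its centre
- pin_jar: pale see-through jar with a red lid, 60 mm across, 85 mm high; bystander; origin under its centre
- blank_box: cardboard box 60 x 50 x 45 mm; bystander; origin under its centre
- oil_can: grey spray can, 52 mm across, 150 mm high; bystander; origin under its centre
There are look-alikes about, which are no part of the job. Leave any red look-alike of the lock alone.

How it is judged (in metres and radians):
On the way, in this order (a step that is already met when the one before it is completed fails the run):
1. both hubs are pressed fully home, the cover still on the bench (value of joint each of hub_a, hub_b above 0.0065 m and height (world z) of cover below 0.01 m), for 0.2 s.
2. the cover is lifted off the bench in the fingers (contact force between cover and the fingers above 1 N and height (world z) of cover above 0.03 m), for 0.2 s.
At the end, for the whole second after the job is handed in: Both hubs are within 1.5 mm of fully home; the cover is held in the fingers, still and level (within 5 degrees), its underside 3 to 20 mm above the rim, its middle within 7 mm and its round end within 9 mm of those of the case, touching neither the lock nor the key-blank stand (value of joint each of hub_a, hub_b above 0.0065 m and horizontal distance between cover and case_top below 0.007 m and horizontal distance between cover_round_end and case_round_end below 0.009 m and z of cover in the frame of case_top between 0.003 and 0.02 m and angle between cover's own z axis and vertical below 0.09 rad and contact force between cover and the fingers above 1 N and contact force between cover and lock below 0.05 N and contact force between cover and blank_stand below 0.05 N and linear speed of cover below 0.02 m/s); the arm keeps its last pose, push and grip.
It fails at once if the cover touches the lock (contact force between cover and lock above 0.5 N).
It fails at once if the cover or the arm knocks the key-blank stand (contact force between any of cover, the arm, the fingers and blank_stand above 1 N).
It fails at once if a bystander is shifted by more than 20 mm (distance of any of padlock_big, padlock_small, pin_jar, blank_box, oil_can from where it was at the start of the episode above 0.02 m).
It also fails if it takes over 64 s, if anything falls off the work surface, if the arm or the gripper's body presses on something with over 40 N, if the wrist force passes 120 N, or if a joint passes its speed limit or range.

## Working session

There is one attempt and no reset: what is moved stays moved. The work goes in short steps, Python scripts to look and compute and a shell command to move; the robot and the scene stay as the last step left them, time stands still between calls to the robot, and variables do not carry over. Pictures are saved under pics/ and viewed, and the job is handed in when it is done.

```bash
mkdir -p pics; python3 - <<'E'
from rig import ctrl, vision
import cv2
s=ctrl.sense();print({k:(v if not hasattr(v,'tolist') else v.tolist()) for k,v in s.items()})
for n in ["side","top","wrist"]:
    c=vision.capture(n);cv2.imwrite(f"pics/{n}0.png",c["image"][:,:,::-1])
    print(n,c["mtx"],c.get("R"),c.get("t"),c.get("hand_eye"))
E
```

```text
{'time_s': 0.0, 'joints': [-1.4024086135748797, 0.3134196601310314, 1.4984472337357062, -3.769209151231086e-05, 1.3309945171193338, -0.22341044527042384], 'dq': [0.0020569520260059057, -0.0006554917380010314, 0.002230664079762683, -0.0013802914632503414, 4.134950113693616e-05, -0.00021754867743508624], 'tau': [-0.0013867612142348662, -41.22711181640625, -25.974220633506775, -0.0002585007587185828, 0.0041958091605920345, 1.1019334351658472e-05], 'eef_pos': [200.40346208532316, -484.972644347298, 238.74677310883627], 'ee_rot': [-0.1371915967217181, -0.6935806373503324, -0.1380891161872159, 0.6935818345893192], 'force': [0.11073042265238316, 0.017316312185409924, 0.013987011851017202], 'wrist_torque': [0.048401568325436795, -0.021342942415799922, -0.009905863576606604], 'grip_width': 1.0004395183570578}
side [[440.45060031   0.         330.45386437]
 [  0.         440.45060031 199.8993644 ]
 [  0.           0.           1.        ]] [[-0.90196883 -0.43159297 -0.0134065 ]
 [-0.20321894  0.45168416 -0.86872521]
 [ 0.3809912  -0.7808386  -0.4951129 ]] [427.62086316 148.7068809  997.15649567] None
top [[463.98328449   0.         321.95103564]
 [  0.         463.98328449 195.9107024 ]
 [  0.           0.           1.        ]] [[ 0.00788652 -0.99996719 -0.00185059]
 [-0.99058049 -0.00755946 -0.13672286]
 [ 0.13670438  0.00291142 -0.99060761]] [   7.64082543  484.73633686 1576.37437815] None
wrist [[289.6020879    0.         316.02381436]
 [  0.         289.6020879  199.83667243]
 [  0.           0.           1.        ]] None None [[ 1.57052230e-03 -2.86947036e-01  9.57945161e-01 -1.33837363e+02]
 [ 9.99997778e-01  1.79745637e-03 -1.10104845e-03  1.14368057e+00]
 [-1.40592204e-03  9.57944762e-01  2.86949221e-01 -7.34414889e+01]
 [ 0.00000000e+00  0.00000000e+00  0.00000000e+00  1.00000000e+00]]
```

View pics/top0.png

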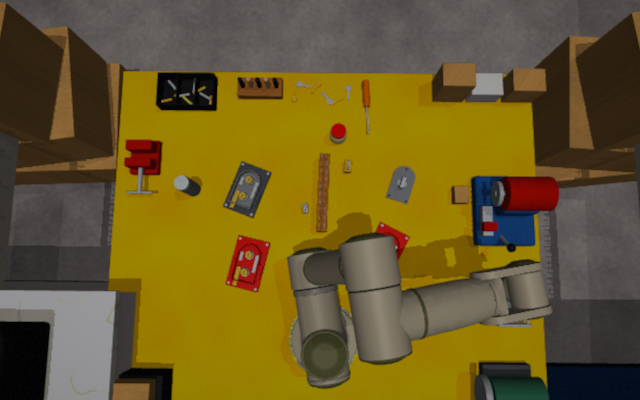

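View pics/side0.png

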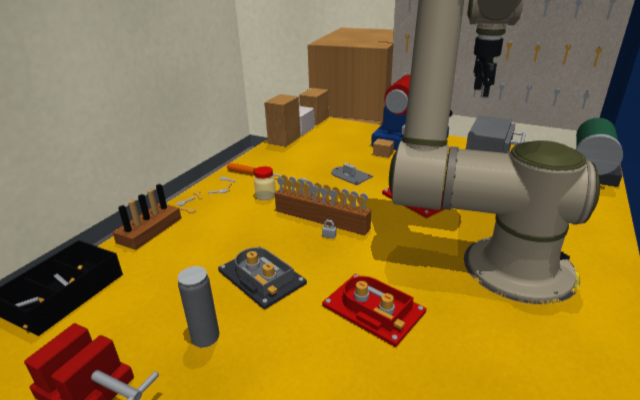

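View pics/wrist0.png

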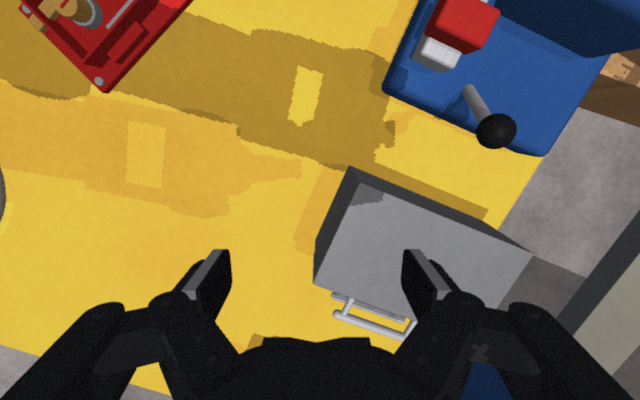

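```bash
python3 - <<'E'
import cv2,numpy as np
t=cv2.imread("pics/top0.png")
a=cv2.resize(t[150:230,210:290],(400,400),interpolation=cv2.INTER_CUBIC)
b=cv2.resize(t[150:230,360:440],(400,400),interpolation=cv2.INTER_CUBIC)
cv2.imwrite("pics/crop1.png",np.hstack([a,b]))
s=cv2.imread("pics/side0.png")
cv2.imwrite("pics/crop2.png",np.hstack([cv2.resize(s[235:315,210:310],(400,320),interpolation=cv2.INTER_CUBIC),cv2.resize(s[140:220,310:410],(400,320),interpolation=cv2.INTER_CUBIC)]))
E
```

```text
(no output)
```

View pics/crop1.png

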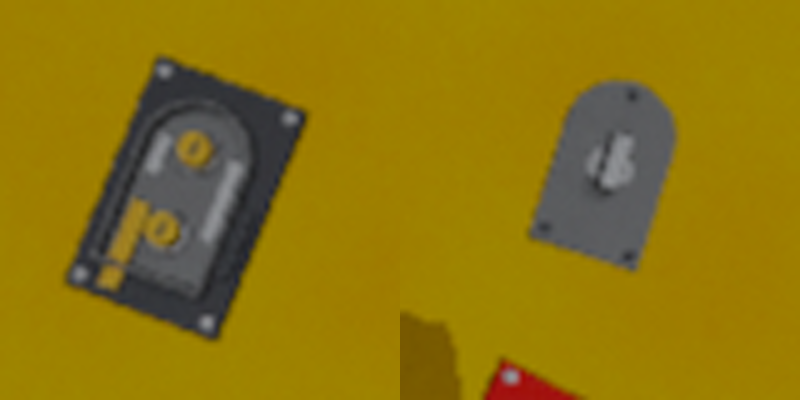

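View pics/crop2.png

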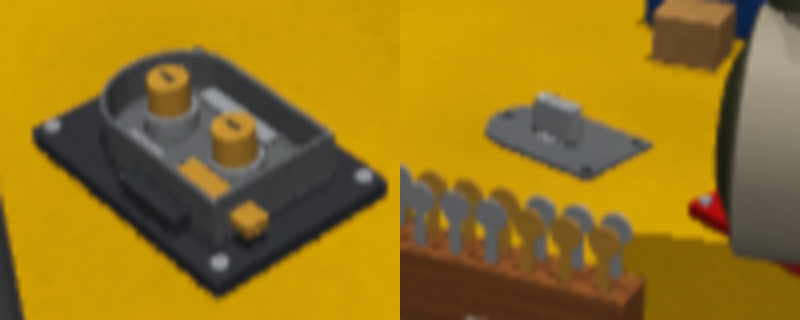

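```bash
cat > h.py <<'E'
import numpy as np,cv2
from rig import ctrl,vision
from scipy.spatial.transform import Rotation as Rn
def cam(name):
    s=ctrl.sense();c=vision.capture(name);K=np.array(c["mtx"])
    if name=="wrist":
        q=s["ee_rot"];Rt=Rn.from_quat([q[1],q[2],q[3],q[0]]).as_matrix();H=np.array(c["hand_eye"])
        Rw=Rt@H[:3,:3];C=Rt@H[:3,3]+np.array(s["eef_pos"]);R=Rw.T;t=-R@C
    else: R=np.array(c["R"]);t=np.array(c["t"])
    return c["image"],K,R,t
def ray(K,R,t,uv,z):
    uv=np.atleast_2d(uv).astype(float);d=(np.c_[uv,np.ones(len(uv))]@np.linalg.inv(K).T)@R;C=-R.T@t
    return C+d*((z-C[2])/d[:,2])[:,None]
def proj(K,R,t,X):
    p=(np.atleast_2d(X)@R.T+t)@K.T;return p[:,:2]/p[:,2:]
def st():
    s=ctrl.sense();q=s["ee_rot"];return s,Rn.from_quat([q[1],q[2],q[3],q[0]]).as_matrix(),np.array(s["eef_pos"])
E
python3 - <<'E'
from h import *
im,K,R,t=cam("top")
hsv=cv2.cvtColor(im,cv2.COLOR_RGB2HSV)
print("hubs b,a",ray(K,R,t,[[248.6,180],[242.2,196]],46).round(1))
m=((hsv[...,1]<80)).astype(np.uint8);roi=np.zeros_like(m);roi[150:215,375:425]=1
cs,_=cv2.findContours(m*roi,cv2.RETR_EXTERNAL,cv2.CHAIN_APPROX_NONE);c=max(cs,key=cv2.contourArea);print(cv2.contourArea(c))
P=ray(K,R,t,c[:,0],4)[:,:2];r=cv2.minAreaRect(P.astype(np.float32));print("cover",r)
for n,p,z in [("oil",(187,186),75),("jar",(338,133),85),("padbig",(348,166),40),("padsm",(305,208),30),("box",(460,195),45),("stand a",(323,155),100),("stand b",(322,230),100)]: print(n,ray(K,R,t,p,z).round(0))
print("tool R",st()[1].round(3))
E
```

```text
hubs b,a [[536.5 265.5  46. ]
 [480.5 285.9  46. ]]
665.5
cover ((536.1854858398438, -269.76971435546875), (76.77197265625, 127.13189697265625), 71.21650695800781)
oil [[509. 469.  75.]]
jar [[695. -42.  85.]]
padbig [[590. -79.  40.]]
padsm [[442.  70.  30.]]
box [[ 490. -464.   45.]]
stand a [[614.   9. 100.]]
stand b [[362.  10. 100.]]
tool R [[-0.     0.382 -0.924]
 [ 0.001 -0.924 -0.382]
 [-1.    -0.001 -0.   ]]
```

Candidates: lock – grey case (247,189), red look-alikes (248,263) and (392,240); cover – grey plate with bar (401,184), the only one. By the description I choose the grey case and the grey plate, and the crop confirms both. I move over the lock first.

```bash
python3 -m jog '[[[0,0,0,0.183,0,0],[0,0,0,0.183,0,0],[0,0,0,0.183,0,0],[0,0,0,0.183,0,0],[0,-0.051,-0.002,0,0,0],[0,-0.051,-0.002,0,0,0],[0,-0.051,-0.002,0,0,0],[0,-0.051,-0.002,0,0,0],[0,-0.051,-0.002,0,0,0],[0,-0.051,-0.002,0,0,0],[0,-0.051,-0.002,0,0,0],[0,-0.051,-0.002,0,0,0]]]' 255 40; python3 -m jog '[[[0,-0.051,-0.002,0,0,0],[0,-0.051,-0.002,0,0,0],[0,-0.051,-0.002,0,0,0],[0,-0.051,-0.002,0,0,0],[0,-0.051,-0.002,0,0,0],[0,-0.051,-0.002,0,0,0],[0,-0.051,-0.002,0,0,0],[0,-0.051,-0.002,0,0,0],[0,0,0,0,0,0],[0,0,0,0,0,0]]]'
python3 - <<'E'
from h import *
s,R,p=st();print(R.round(3),p,s["joints"],s["force"])
im,K,R,t=cam("wrist");cv2.imwrite("pics/w1.png",im[:,:,::-1])
E
```

```text
time_s: 1.7
eef_pos: [352.0, -104.4, 239.4]
ee_rot: [-0.12, 0.697, -0.12, -0.697]
force: [0.3, -0.3, 0.0]
grip_width: -0.001
time_s: 2.95
eef_pos: [502.7, 272.9, 239.0]
ee_rot: [0.119, -0.697, 0.12, 0.697]
force: [-0.7, 0.0, 0.1]
grip_width: 0.004
[[-0.001 -0.334 -0.943]
 [-0.001 -0.943  0.334]
 [-1.     0.001  0.001]] [502.65047226 272.86189401 238.9783676 ] [ 2.92688139e-01  4.17794809e-01  1.35032210e+00 -2.91586012e-04
  1.37437031e+00  2.20369653e+00] [-0.6974641   0.02719046  0.09840539]
```

View pics/w1.png

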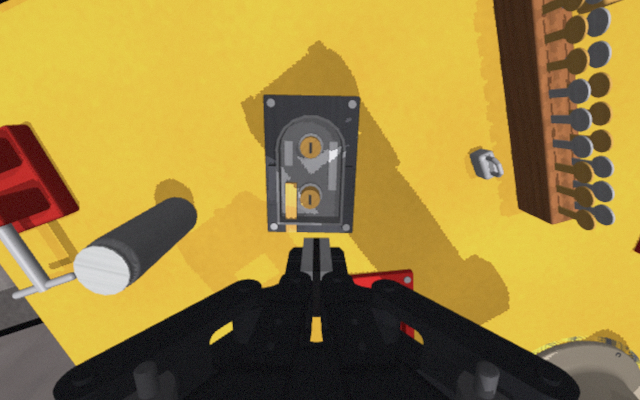

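```bash
python3 - <<'E'
from h import *
im,K,R,t=cam("wrist")
c=im[90:240,250:370][:,:,::-1];cv2.imwrite("pics/w1c.png",cv2.resize(c,None,fx=4,fy=4,interpolation=cv2.INTER_CUBIC))
E
```

```text
(no output)
```

View pics/w1c.png

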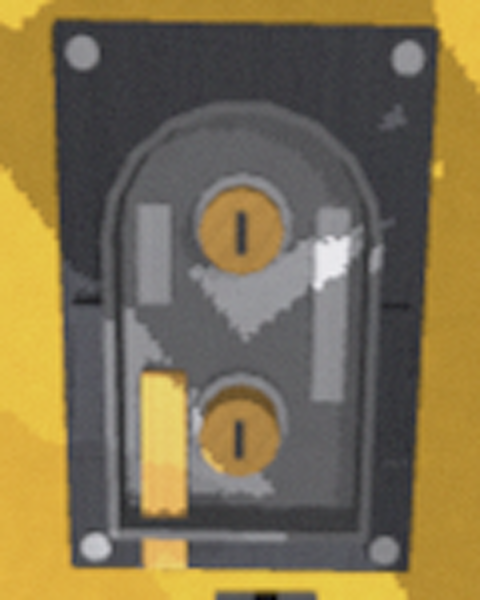

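```bash
python3 - <<'E'
from h import *
im,K,R,t=cam("wrist")
f=lambda a:np.array(a,float)/4+[249.6,89.6]
H=ray(K,R,t,f([[240,230],[239,435]]),46)[:,:2]
P=ray(K,R,t,f([[241,101],[108,537],[366,540],[105,240],[380,240]]),40)[:,:2]
S=ray(K,R,t,f([[82,53],[408,58],[96,546],[384,550]]),13)[:,:2]
print("hubs",H,H.mean(0),np.linalg.norm(H[0]-H[1]),np.degrees(np.arctan2(*(H[0]-H[1])[::-1])))
sq=(P[1]+P[2])/2;print("rim",P,"mid",(P[0]+sq)/2,np.linalg.norm(P[0]-sq),np.degrees(np.arctan2(*(P[0]-sq)[::-1])),np.linalg.norm(P[1]-P[2]))
print("sides",np.linalg.norm(P[3]-P[4]))
e=S[:2].mean(0)-S[2:].mean(0);print("screws",S.mean(0),np.degrees(np.arctan2(*e[::-1])),np.degrees(np.arctan2(*(S[0]-S[1])[::-1])),np.degrees(np.arctan2(*(S[2]-S[3])[::-1])))
E
```

```text
hubs [[540.25270159 266.35555098]
 [484.11155144 286.92324943]] [512.18212651 276.6394002 ] 59.790124259621805 -20.120657568984733
rim [[572.74211561 254.47796611]
 [465.12691666 336.83656881]
 [437.69243977 262.19021674]
 [549.85522446 304.01499284]
 [523.67758787 229.97156702]] mid [512.07589691 276.99567944] 129.42082529325074 -20.36360850884202 79.52816104894062
sides 78.53469020349596
screws [511.28514611 276.75091753] -20.38092976833396 69.69244947288759 69.67955116579348
```

```bash
python3 -m jog '[[[0,-0.007,0.022,0,0,0],[0.05,0,0,0,0,0],[0.05,0,0,0,0,0],[0.05,0,0,0,0,0],[0.02,0,0,0,0,0],[0,0,0,0,0,0],[0,0,0,0,0,0]]]'
python3 - <<'E'
from h import *
im,K,R,t=cam("wrist");cv2.imwrite("pics/w2.png",im[:,:,::-1])
s,R,p=st();print(p)
E
```

```text
time_s: 3.98
eef_pos: [484.8, 287.7, 70.8]
ee_rot: [-0.12, 0.698, -0.119, -0.696]
force: [0.1, -1.1, -0.1]
grip_width: -0.001
[484.90761829 287.66054973  70.84098345]
```

View pics/w2.png

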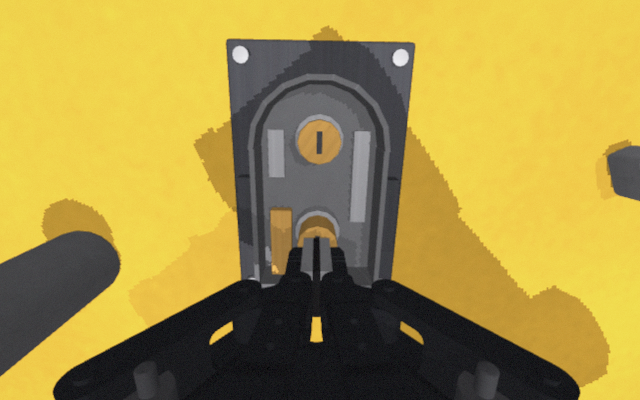

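The closed tips (317,240) stand over hub_a, with hub_b free at (319,142). I press hub_a.

```bash
python3 -m jog '[[[0.008,0,0,0,0,0],[0.004,0,0,0,0,0],[0.004,0,0,0,0,0],[0.002,0,0,0,0,0],[0.002,0,0,0,0,0],[0.001,0,0,0,0,0],[0,0,0,0,0,0],[0,0,0,0,0,0]]]'
```

```text
time_s: 5.03
eef_pos: [484.5, 287.3, 48.5]
ee_rot: [0.12, -0.697, 0.12, 0.697]
force: [-1.3, -1.6, 5.7]
grip_width: -0.002
```

```bash
python3 -m jog '[[[0.001,0,0,0,0,0],[0.001,0,0,0,0,0],[0.001,0,0,0,0,0],[0,0,0,0,0,0],[0,0,0,0,0,0]]]'
```

```text
time_s: 5.65
eef_pos: [484.7, 287.4, 47.8]
ee_rot: [-0.12, 0.697, -0.119, -0.697]
force: [-9.8, -4.4, 27.9]
grip_width: 0.001
```

```bash
python3 -m jog '[[[-0.015,0,0,0,0,0],[-0.01,0,0,0,0,0],[0,0.001,-0.03,0,0,0],[0,0,-0.029,0,0,0],[0.008,0,0,0,0,0],[0.006,0,0,0,0,0],[0.004,0,0,0,0,0],[0.003,0,0,0,0,0],[0.002,0,0,0,0,0],[0.001,0,0,0,0,0],[0,0,0,0,0,0],[0,0,0,0,0,0]]]'
```

```text
time_s: 7.15
eef_pos: [539.1, 266.9, 48.0]
ee_rot: [-0.119, 0.697, -0.12, -0.697]
force: [-7.1, -4.5, 16.3]
grip_width: 0.0
```

```bash
python3 -m jog '[[[0.001,0,0,0,0,0],[0,0,0,0,0,0],[0,0,0,0,0,0]]]'; python3 -m jog '[[[-0.03,0,0,0,0,0],[-0.05,0,0,0,0,0],[-0.05,0,0,0,0,0],[-0.05,0,0,0,0,0],[0,0,0.035,0,0,0],[0,0,0,0,0,0],[0,0,0,0,0,0]]]'
python3 - <<'E'
from h import *
im,K,R,t=cam("wrist");cv2.imwrite("pics/w3.png",cv2.resize(im[60:240,230:390][:,:,::-1],None,fx=3,fy=3,interpolation=cv2.INTER_CUBIC))
s,_,p=st();print(p)
im,K,R,t=cam("side");cv2.imwrite("pics/s3.png",cv2.resize(im[235:315,210:310][:,:,::-1],None,fx=5,fy=5,interpolation=cv2.INTER_CUBIC))
E
```

```text
time_s: 7.52
eef_pos: [539.2, 266.9, 47.9]
ee_rot: [-0.119, 0.697, -0.119, -0.697]
force: [-10.3, -4.7, 23.7]
grip_width: 0.002
time_s: 8.4
eef_pos: [506.7, 278.4, 224.9]
ee_rot: [0.119, -0.697, 0.12, 0.697]
force: [0.6, -0.6, -0.5]
grip_width: 0.006
[506.92534628 278.22260628 224.7484631 ]
```

View pics/w3.png

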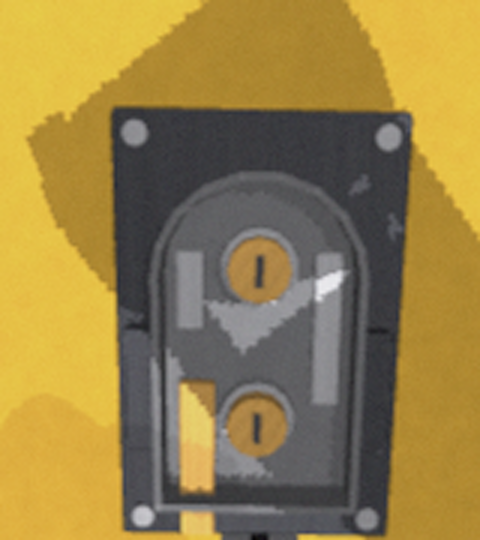

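View pics/s3.png

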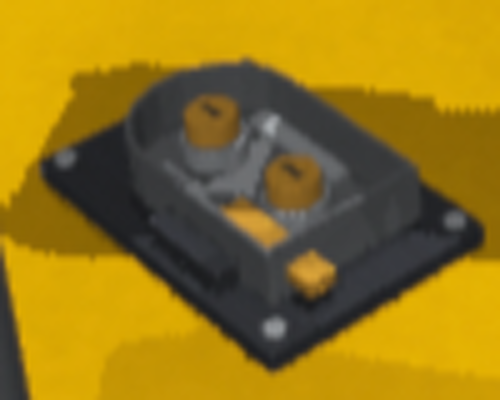

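```bash
python3 -m jog '[[[0,0.046,-0.019,0,0,0],[0,0.046,-0.019,0,0,0],[0,0.046,-0.019,0,0,0],[0,0.046,-0.019,0,0,0],[0,0.046,-0.019,0,0,0],[0,0.046,-0.019,0,0,0],[0,0.046,-0.019,0,0,0],[0,0.046,-0.019,0,0,0],[0,0.046,-0.019,0,0,0],[0,0.046,-0.019,0,0,0],[0,0.046,-0.019,0,0,0],[0,0,0,0,0,0]]]' 0 60; python3 -m jog '[[[0,0,0,0,0,0],[0,0,0,0,0,0]]]'
python3 - <<'E'
from h import *
s,Rt,p=st();print(p,Rt.round(3))
im,K,R,t=cam("wrist");cv2.imwrite("pics/w4.png",im[:,:,::-1])
E
```

```text
time_s: 10.0
eef_pos: [534.4, -271.9, 224.1]
ee_rot: [0.121, -0.696, 0.121, 0.697]
force: [1.4, 0.7, -1.6]
grip_width: 0.998
time_s: 10.25
eef_pos: [535.1, -267.5, 225.4]
ee_rot: [-0.119, 0.697, -0.119, -0.697]
force: [0.6, 0.6, 0.2]
grip_width: 1.0
[ 535.14972057 -267.53206277  225.37554763] [[ 0.    -0.333 -0.943]
 [ 0.    -0.943  0.333]
 [-1.    -0.     0.   ]]
```

View pics/w4.png

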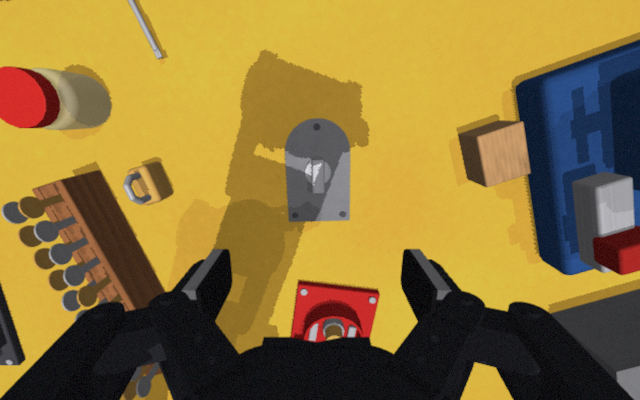

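```bash
python3 - <<'E'
from h import *
im,K,R,t=cam("wrist")
hsv=cv2.cvtColor(im,cv2.COLOR_RGB2HSV)
m=(hsv[...,1]<90).astype(np.uint8);roi=np.zeros_like(m);roi[105:235,270:365]=1
cs,_=cv2.findContours(m*roi,cv2.RETR_EXTERNAL,cv2.CHAIN_APPROX_NONE);c=max(cs,key=cv2.contourArea)
P=ray(K,R,t,c[:,0],3)[:,:2];r=cv2.minAreaRect(P.astype(np.float32));print("cover",r)
cv2.drawContours(im,[c],-1,(255,0,0),1)
cv2.imwrite("pics/w4c.png",cv2.resize(im[105:235,270:365][:,:,::-1],None,fx=4,fy=4,interpolation=cv2.INTER_NEAREST))
# straight sides fit
th=np.radians(-20);ex=np.array([np.cos(th),np.sin(th)]);ey=np.array([-ex[1],ex[0]])
o=np.array(r[0]);q=(P-o)@np.c_[ex,ey]
for sgn in (1,-1):
    k=(q[:,0]>-55)&(q[:,0]<15)&(q[:,1]*sgn>30);print(sgn,k.sum(),q[k,1].mean(),np.degrees(np.polyfit(q[k,0],q[k,1],1)[0])-20)
E
```

```text
cover ((537.7403564453125, -270.3791198730469), (79.22107696533203, 129.78640747070312), 72.53317260742188)
1 54 38.05473105956381 -17.516392863888786
-1 53 -40.49815796899244 -17.46517174885578
```

View pics/w4c.png

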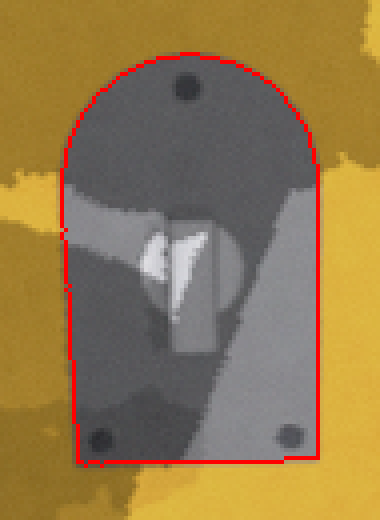

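```bash
python3 -m jog '[[[0,0,0,-0.035,0,0],[0.05,0.002,-0.0035,0,0,0],[0.05,0,0,0,0,0],[0.05,0,0,0,0,0],[0.03,0,0,0,0,0],[0.01,0,0,0,0,0],[0,0,0,0,0,0],[0,0,0,0,0,0]]]'
python3 - <<'E'
from h import *
s,Rt,p=st();print(p,s["force"])
im,K,R,t=cam("wrist");cv2.imwrite("pics/w5.png",im[:,:,::-1])
E
```

```text
time_s: 11.35
eef_pos: [538.4, -271.8, 36.9]
ee_rot: [-0.107, 0.7, -0.108, -0.698]
force: [0.4, 0.1, -0.2]
grip_width: 1.001
[ 538.41440458 -271.83756122   36.86746787] [ 0.44567381  0.10582691 -0.15728981]
```

View pics/w5.png

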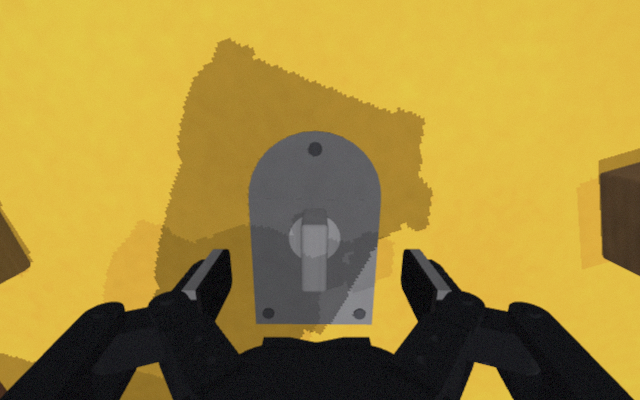

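The bar (314,250) lies between the jaws (232–401) and is well aligned. I descend and close.

```bash
python3 -m jog '[[[0.012,0,0,0,0,0],[0.009,0,0,0,0,0],[0,0,0,0,0,0],[0,0,0,0,0,0]]]'; python3 -m jog '[[[0,0,0,0,0,0],[0,0,0,0,0,0],[0,0,0,0,0,0],[0,0,0,0,0,0],[0,0,0,0,0,0],[0,0,0,0,0,0],[0,0,0,0,0,0],[0,0,0,0,0,0],[0,0,0,0,0,0],[0,0,0,0,0,0]]]' 255 70
```

```text
time_s: 11.9
eef_pos: [537.8, -271.5, 14.4]
ee_rot: [-0.107, 0.699, -0.108, -0.699]
force: [-0.0, 0.1, 1.1]
grip_width: 1.0
time_s: 13.15
eef_pos: [537.9, -271.5, 14.5]
ee_rot: [-0.107, 0.699, -0.108, -0.699]
force: [-0.5, -0.1, 5.7]
grip_width: 0.15
```

```bash
python3 -m jog '[[[-0.01,0,0,0,0,0],[-0.02,0,0,0,0,0],[-0.02,0,0,0,0,0],[-0.01,0,0,0,0,0],[0,0,0,0,0,0],[0,0,0,0,0,0],[0,0,0,0,0,0]]]'
python3 - <<'E'
from h import *
s,Rt,p=st();print(p,s["force"])
im,K,R,t=cam("wrist");cv2.imwrite("pics/w6.png",im[:,:,::-1])
im,K,R,t=cam("side");cv2.imwrite("pics/s6.png",im[:,:,::-1])
E
```

```text
time_s: 14.02
eef_pos: [537.4, -271.2, 73.5]
ee_rot: [0.108, -0.698, 0.107, 0.699]
force: [-0.4, 0.1, -3.6]
grip_width: 0.153
[ 537.42158881 -271.17770687   73.53431911] [-0.36443847  0.11564339 -3.55447542]
```

View pics/w6.png

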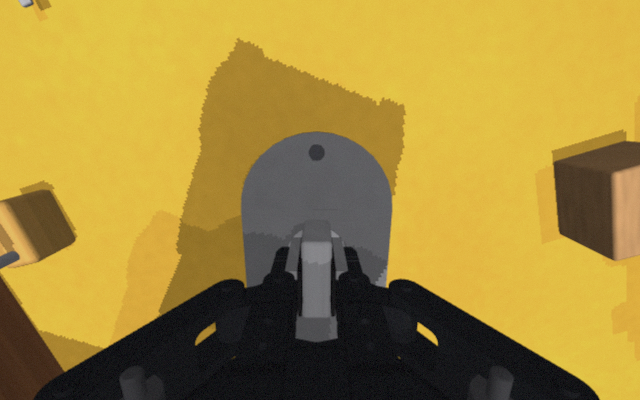

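View pics/s6.png

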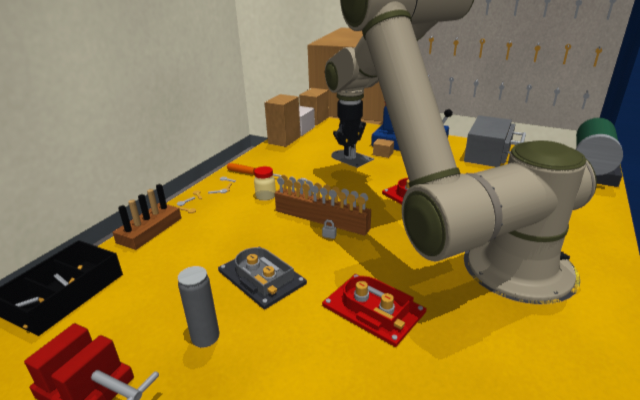

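```bash
cat > cov.py <<'E'
from h import *
from scipy.optimize import least_squares
def meas(im,K,R,t,z,draw=None,vmax=265):
    hsv=cv2.cvtColor(im,cv2.COLOR_RGB2HSV)
    m=((hsv[...,1]<90)).astype(np.uint8);m[vmax:]=0;m[:110]=0;m[:,:200]=0;m[:,430:]=0
    cs,_=cv2.findContours(m,cv2.RETR_EXTERNAL,cv2.CHAIN_APPROX_NONE);c=max(cs,key=cv2.contourArea)[:,0]
    c=c[c[:,1]<vmax-3]
    if draw:
        d=im.copy()
        for a in c: d[a[1],a[0]]=(255,0,0)
        cv2.imwrite(draw,d[:,:,::-1])
    P=ray(K,R,t,c,z)[:,:2]
    def res(x):
        q=P-x[:2];e=np.array([np.cos(x[2]),np.sin(x[2])]);f=np.array([-e[1],e[0]])
        a=q@e-25;b=q@f
        return np.where(a>0,np.hypot(a,b)-x[3],np.abs(b)-x[3])
    r=least_squares(res,[*P.mean(0),np.radians(-19),40],loss="soft_l1")
    return r.x[:2],np.degrees(r.x[2]),r.x[3],np.sqrt(np.mean(r.fun**2))
E
python3 - <<'E'
from cov import *
s,Rt,p=st();im,K,R,t=cam("wrist")
for dz in (9,10.5,12): print(dz,meas(im,K,R,t,p[2]-dz,"pics/w6d.png"))
print(p,Rt.round(4))
E
```

```text
9 (array([ 538.59234423, -272.00185129]), np.float64(-17.706487821553157), np.float64(38.86733736163701), np.float64(0.15984744380700872))
10.5 (array([ 538.11219568, -271.85080782]), np.float64(-17.706447701807434), np.float64(39.27566232999204), np.float64(0.16152674174937595))
12 (array([ 537.6320471 , -271.69976422]), np.float64(-17.706407357328324), np.float64(39.68398735450935), np.float64(0.1632060402364129))
[ 537.56139946 -271.25814474   73.81329244] [[-6.000e-04 -3.004e-01 -9.538e-01]
 [ 5.000e-04 -9.538e-01  3.004e-01]
 [-1.000e+00 -3.000e-04  8.000e-04]]
```

View pics/w6d.png

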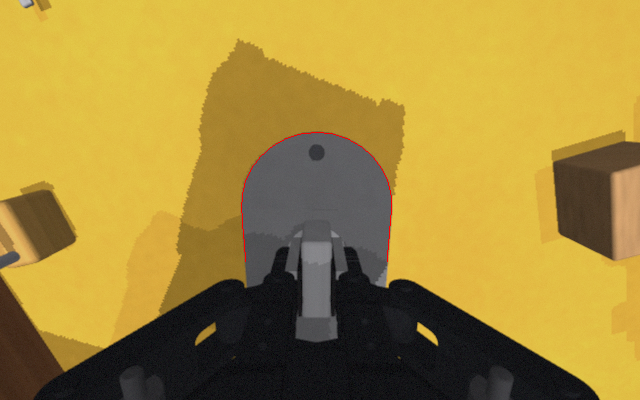

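```bash
python3 -m jog '[[[-0.02,0,0,0,0,0],[-0.035,0,0,0,0,0],[-0.035,0,0,0,0,0],[-0.03,0,0,0.024,0,0],[-0.015,0,0,0.023,0,0],[0,-0.01,0.0042,0,0,0],[0,-0.02,0.0084,0,0,0],[0,-0.03,0.0126,0,0,0],[0,-0.035,0.0148,0,0,0],[0,-0.035,0.0148,0,0,0],[0,-0.035,0.0148,0,0,0],[0,-0.035,0.0148,0,0,0]]]'; python3 -m jog '[[[0,-0.035,0.0148,0,0,0],[0,-0.035,0.0148,0,0,0],[0,-0.035,0.0148,0,0,0],[0,-0.035,0.0148,0,0,0],[0,-0.035,0.0148,0,0,0],[0,-0.035,0.0148,0,0,0],[0,-0.035,0.0148,0,0,0],[0,-0.03,0.0126,0,0,0],[0,-0.02,0.0084,0,0,0],[0,-0.01,0.0042,0,0,0],[0,0,0,0,0,0],[0,0,0,0,0,0]]]'
python3 - <<'E'
from cov import *
s,Rt,p=st();print(p,Rt.round(4),s["grip_width"],s["force"],s["joints"][5]);im,K,R,t=cam("wrist")
print(meas(im,K,R,t,p[2]-11.5,"pics/w7.png",250))
im,K,R,t=cam("side");cv2.imwrite("pics/s7.png",im[:,:,::-1])
E
```

```text
time_s: 15.68
eef_pos: [526.4, -51.8, 208.1]
ee_rot: [0.124, -0.695, 0.123, 0.697]
force: [0.4, -0.0, -3.1]
grip_width: 0.148
time_s: 17.18
eef_pos: [511.7, 275.6, 209.1]
ee_rot: [0.124, -0.696, 0.124, 0.696]
force: [0.3, -1.0, -3.2]
grip_width: 0.154
[511.68877308 275.56898288 209.08671077] [[-4.000e-04 -3.455e-01 -9.384e-01]
 [-3.000e-04 -9.384e-01  3.455e-01]
 [-1.000e+00  5.000e-04  3.000e-04]] 0.15378655658574836 [ 0.34175848 -0.97390918 -3.20594707] 2.216202294330749
(array([523.40177427, 270.67439105]), np.float64(-19.935469354510538), np.float64(38.681684464872276), np.float64(3.2855300342651463))
```

View pics/w7.png

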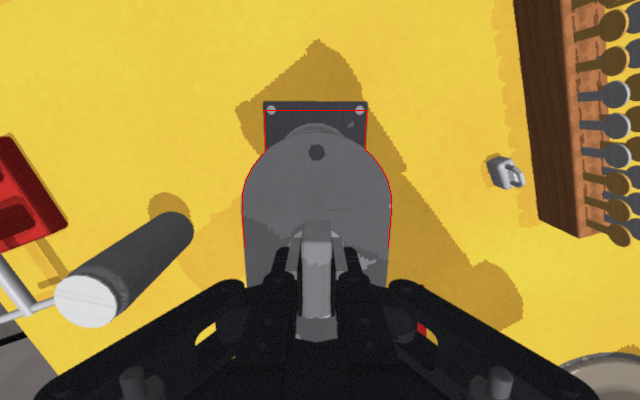

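View pics/s7.png

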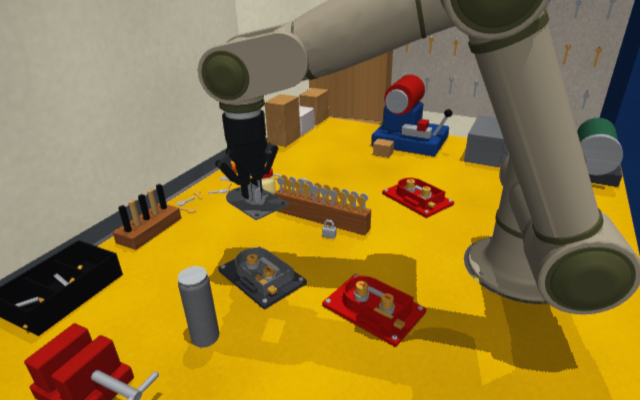

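```bash
python3 -m jog '[[[0.02,-0.0014,0,0,0,0],[0.035,0,0,0,0,0],[0.035,0,0,0,0,0],[0.024,0,0,0,0,0],[0.01,0,0,0,0,0],[0,0,0,0,0,0],[0,0,0,0,0,0],[0,0,0,0,0,0]]]'
python3 - <<'E'
from cov import *
s,Rt,p=st();print(p,Rt.round(4),s["grip_width"],s["force"],s["joints"][5]);im,K,R,t=cam("wrist")
cv2.imwrite("pics/w8.png",im[:,:,::-1])
im,K,R,t=cam("side");cv2.imwrite("pics/s8.png",cv2.resize(im[170:310,190:330][:,:,::-1],None,fx=4,fy=4,interpolation=cv2.INTER_CUBIC))
E
```

```text
time_s: 18.27
eef_pos: [512.7, 277.6, 86.2]
ee_rot: [-0.124, 0.697, -0.124, -0.696]
force: [-0.2, -0.6, -2.4]
grip_width: 0.149
[512.7147593  277.59184434  86.22570964] [[ 1.600e-03 -3.450e-01 -9.386e-01]
 [ 5.000e-04 -9.386e-01  3.450e-01]
 [-1.000e+00 -1.000e-03 -1.300e-03]] 0.14902629328045297 [-0.19094619 -0.61552637 -2.4151692 ] 2.218399564893832
```

View pics/w8.png

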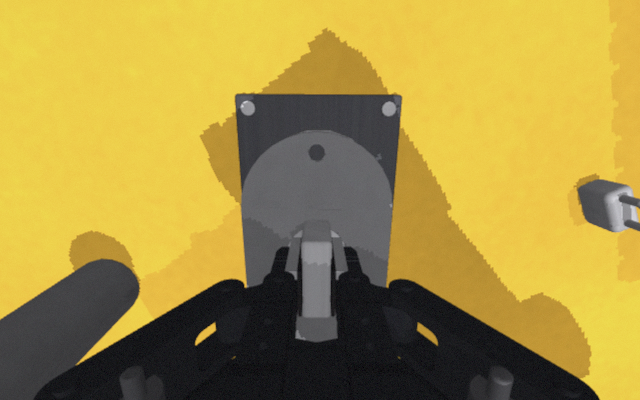

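View pics/s8.png

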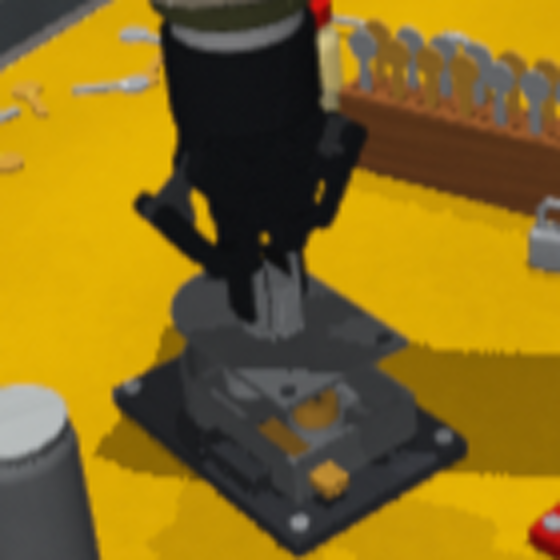

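```bash
python3 - <<'E'
from h import *
s,Rt,p=st();im,K,R,t=cam("wrist")
S=ray(K,R,t,[[247.7,107.5],[389,108.5]],13)[:,:2].mean(0)
e=np.array([np.cos(np.radians(-20.3)),np.sin(np.radians(-20.3))]);f=np.array([-e[1],e[0]])
c=np.array([512.1,276.8])
print("screw mid rel lock centre (now)",(S-c)@e,(S-c)@f)
A=ray(K,R,t,[[317,130],[242,205],[392,205]],p[2]-11.5)[:,:2]
print("apex rel",(A[0]-c)@e,(A[0]-c)@f,"sides",(A[1:].mean(0)-c)@f, p, np.degrees(np.arctan2(-Rt[1,2],-Rt[0,2])))
E
```

```text
screw mid rel lock centre (now) 77.34691334191524 -0.7990503163593511
apex rel 66.10840966645321 0.2175662476636454 sides 0.052775703094297285 [512.49092381 277.59216966  85.86214471] -20.17480793172255
```

```bash
python3 -m jog '[[[0.006,0,0.0006,0,0,0],[0.006,0,0,0,0,0],[0.004,0,0,0,0,0],[0.003,0,0,0,0,0],[0.001,0,0,0,0,0],[0,0,0,0,0,0],[0,0,0,0,0,0],[0,0,0,0,0,0]]]'; python3 -m jog '[[[0,0,0,0,0,0],[0,0,0,0,0,0],[0,0,0,0,0,0],[0,0,0,0,0,0]]]'
python3 - <<'E'
from h import *
s,Rt,p=st();print(p,Rt.round(4),s["grip_width"],s["force"]);im,K,R,t=cam("wrist")
cv2.imwrite("pics/w9.png",im[:,:,::-1])
im,K,R,t=cam("side");cv2.imwrite("pics/s9.png",cv2.resize(im[190:310,190:330][:,:,::-1],None,fx=5,fy=5,interpolation=cv2.INTER_CUBIC))
# side view: predicted outline of underside and rim corners at assumed pose
e=np.array([np.cos(np.radians(-20.2)),np.sin(np.radians(-20.2))]);f=np.array([-e[1],e[0]])
for z,c in((p[2]-15,p[:2]),(40,np.array([512.1,276.8]))):
  print(z,((proj(K,R,t,[[*(c-65*e+40*g*f),z] for g in(1,-1)])-[190,190])*5).round(0))
E
```

```text
time_s: 19.42
eef_pos: [511.8, 277.7, 65.4]
ee_rot: [-0.124, 0.696, -0.124, -0.696]
force: [-0.1, -1.1, -1.8]
grip_width: 0.154
time_s: 19.92
eef_pos: [511.7, 277.7, 65.3]
ee_rot: [0.124, -0.696, 0.124, 0.696]
force: [0.1, -0.2, -3.0]
grip_width: 0.151
[511.73046096 277.67498488  65.29525048] [[-0.     -0.345  -0.9386]
 [-0.     -0.9386  0.345 ]
 [-1.      0.      0.    ]] 0.15095489224776096 [ 0.0634027  -0.17841348 -2.98017575]
50.295250476470486 [[360. 455.]
 [512. 368.]]
40 [[362. 473.]
 [514. 385.]]
```

View pics/s9.png

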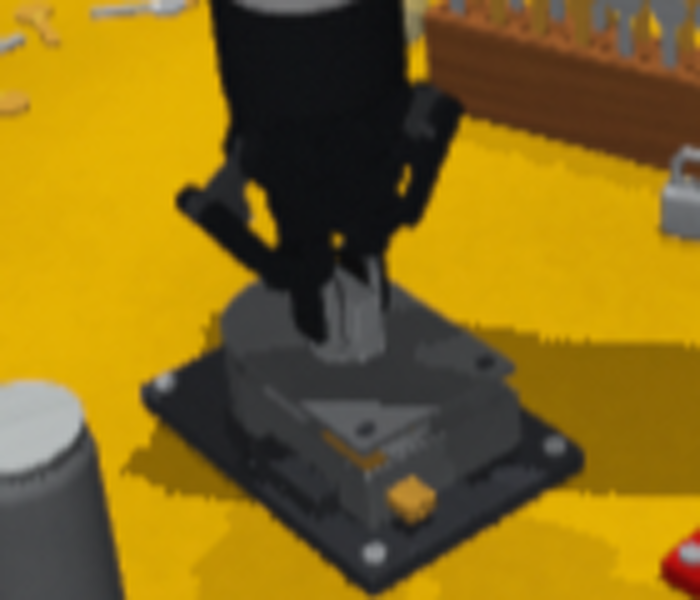

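View pics/w9.png

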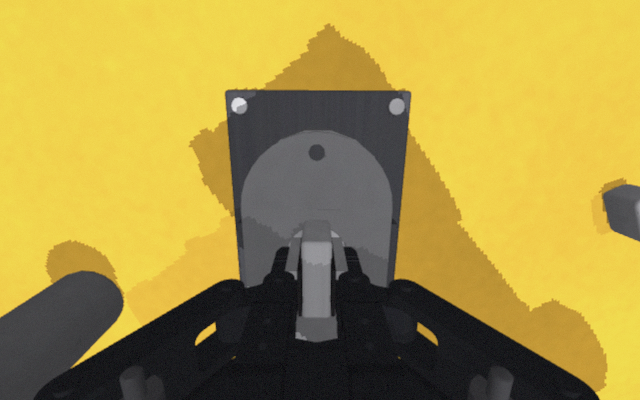

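The side view shows the cover's near corners at about (360,450) and (513,368) in the crop; the computed positions for an underside 10 mm above the rim are (360,455) and (512,368). The outline sits square over the case, and the force is just the cover's weight. I hand in.

```bash
python3 - <<'E'
from rig import workorder
print(workorder.finish_job())
E
```

```text
the job is handed in; nothing more can be done
None
```

I pressed both brass hubs home, then carried the cover by its thumb-turn over the key-blank stand. I handed the job in at about 20 s with the cover still held over the lock case. The hand-in gave no verdict.

- **Hubs:** each went down to its hard stop, at about 28 N for hub_a and 24 N for hub_b. The closed fingertips stopped at about rim height on both, and the pictures taken afterwards agree.
- **Cover position:** by my measurements its underside is about 10 mm above the rim. Its middle is within about 1 mm of the case's and its angle is within about half a degree. It is level and round end over round end.
- **Contacts:** the force readings showed only the cover's weight while I held it over the case. The side view matched the computed corners to about 1 pixel in the original image. I saw no contact with the lock, the stand or the bystanders.
- **Checks that disagreed or failed:**
  - **Round end:** it read about 1 mm too far along just before the last descent. I shifted the cover 0.6 mm back while descending.
  - **Cover outline:** the automatic outline fit over the lock failed, because the cradle ran into the mask. I used hand-picked image points there instead.

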